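# Hang the solder reel in the bench stand

### The job

Take the solder reel with the long axle, the only one that spans the stand, and lower it into the two open slots of the reel stand until both ends of the axle are fully home at the bottom of their slots, then let go. Set it down rather than letting it fall in, and leave the reel with the short axle lying in its rest.

Things in the scene. Friction and masses are not known exactly. Their poses are not given: they have to be found in the camera images.
- reel: Wide solder reel, 0.4 kg: metal wound core 45 mm dia, 50 mm long, between blue flanges 72 mm dia, 5 thick; fixed steel axle 10 mm dia, 150 long. Origin mid-axle, y along axle, either way round. Lies level in a fixed black rest, axle 40 mm above bench; rest's ridges: 12 mm high, to 31 mm either side of axle line. Grip from above on the core, between the flanges, closing square to the axle.
- short_reel: Narrow solder reel, to be left in its rest: same build and 72 mm flanges, but only 32 mm over the flanges and its axle 76 mm long, too short for the stand. Origin: middle of the axle, 40 mm above the bench; y axis along the axle. It lies in a black rest like the other one.
- stand: Reel stand, fixed: dark base plate 130 (x) x 170 (y) x 8 mm, two aluminium cheeks 8 thick, 56 wide (x), centred at y = +-61 mm. Each has a slot open at the top: 14 mm wide, floor 55 mm above bench, straight to 71 mm, then flaring to 42 mm wide at the cheek's top, 89 mm above bench. Origin: underside centre of the plate, on the bench; z up, y along the line through both slots.
- seat (a point): The point midway between the two slots, 60 mm above the bench, straight above the stand's origin, axes as the stand's: where the middle of the axle lies when both ends are at the bottom of their slots.

How it is judged:
By the outcome, as a careful person would: the job done as asked, in the order asked, and still so for the second after the job is handed in, with the robot touching nothing.
It also fails if it takes over 38 s, if anything falls off the work surface, if the arm or the gripper's body presses on something with over 40 N, if the wrist force passes 120 N, or if a joint passes its speed limit or range.

### The arm

A 6-joint arm with a two-finger parallel gripper is mounted at the origin on the work surface. World frame = base frame: x ahead of the robot, y to its left, z up, the work surface at z = 0. Lengths are in m, angles in rad, forces in N, time in s.
With the tool pointing down it reaches from about 0.275 to 0.775 m from the base axis. Payload 14.6 kg.
Tool frame: the origin (TCP) lies at the very end of the fingers, on their centre line; the grasp point (between the pads) lies 19 mm behind it; z points along the fingers, y is the line along which they close (so a half turn about z gives the same grasp; the last joint's range is limited). The gripper opens to 85 mm and grips with 20 to 120 N. Pads are 22 mm wide; open, the fingers measure 114 mm over their backs; the gripper's body (76 mm by 85 mm) begins 54 mm behind the grasp point. The pads swing forward as they close: fully open they stand 13 mm farther back than shut.
Start: joints at [-1.385, 0.263, -0.048, 1.259, 0, 1.415], TCP at [0.175, -0.495, 0.231] pointing down, gripper open.
Joint ranges: [-2.65, 2.65], [-0.89, 1.7], [-1.18, 1.37], [-2.13, 2.11], [-1.35, 1.29], [-3.14, 3.14]. Speed limits (rad/s): [1.89, 1.89, 2.57, 2.79, 3.14, 3.14].

### API

Orientations are given as a rotation vector (axis times angle).
In Python, from bench import bot gives the robot as it stands.
- The arm moves only by the tool advance, called after "Call:" as name(argument=value, ...), one argument or row to a line, values as JSON. Schema: {"type":"object","properties":{"segments":{"type":"array","items":{"type":"number"},"minItems":6,"maxItems":120},"finger_gap":{"type":"number"},"only":{"type":"string"},"quiet":{"type":"boolean"},"lines":{"type":"string"}},"required":["segments"],"additionalProperties":false}. segments is one flat list of numbers that holds 1 to 20 rows one after another, with no inner brackets; each row has 6 numbers: dx, dy, dz in units of 5 mm, then a rotation vector rx, ry, rz in rad; each row is the pose to reach, as a shift and turn from the pose commanded when the call began, along the tool's axes at that moment; what a row does not reach only later rows make up. A row lasts 1/10 s, in which the tool goes at most 0.05 m and 0.15 rad, less where a joint would pass 70% of its speed; a pose out of reach is approached as far as the arm can. finger_gap is the finger opening in m, set as the call begins (left out keeps the last). The fingers move at their own pace and stop on an object; the grip force is fixed at half the most. Time passes only in rows, so rows that do not move let the fingers close. The tool returns the time, the measured TCP pose, the force, the opening and the grip force at its end. only (a regular expression) keeps the lines of the reply that match it, lines (a string "A,B") keeps lines A to B, and quiet returns only ok. Input that does not fit is refused with a message, and nothing moves.
- bot.sense(): the state, without advancing time (a new reading comes with each control period).
- bot.get_image(name): name is "scene" or "top" or "wrist"; returns a dict with "image" (480x640x3 uint8, red, green, blue), "camera_matrix" (3x3 intrinsics, pixels), "pose" (4x4, takes a point from camera to world coordinates). Camera axes: x right, y down, z forward; pixel columns grow to the right and rows downward; lengths in m; the calibration is good to about 2 mm. A picture is of the moment at which its call begins. There is no depth.
- bot.finish_job(): hands the job in; it is judged then, once.
The state is a dict: "clock": time; "qpos": joint angles; "qd": joint speeds; "joint_torque": joint torques, N m; "ee_pos": TCP position; "orientation": TCP orientation; "contact_force": force on the tool from outside, world axes, zero at the start; "wrist_torque": the same for the moment, N m; "gripper_width": finger opening in m; "finger_force": force on a finger pad.
Only numpy, scipy, OpenCV 4.12 (cv2) and the standard library are available. Lean on these libraries where they do the work, as an engineer would, in place of code of your own. Each camera call takes 0.05 s, during which the arm holds its last target. There are 200 camera calls.

## Working session

There is one attempt and no reset: what is moved stays moved. The work goes in short steps, Python scripts to look and compute and a tool call to move; the robot and the scene stay as the last step left them, time stands still between calls to the robot, and variables do not carry over. Pictures are saved under pics/ and viewed, at most 10 in all, crops included, and the job is handed in when it is done.

```bash
ls; mkdir -p pics; python3 - <<'E'
from bench import bot
import cv2,pickle
s=bot.sense();print(s)
for n in("top","scene"):
    d=bot.get_image(n);pickle.dump(d,open(n+".pkl","wb"));cv2.imwrite(f"pics/{n}0.png",d["image"][:,:,::-1]);print(d["camera_matrix"],d["pose"])
E
```

```text
bench.py
pics
{'clock': 0.0, 'qpos': array([-1.38528385e+00,  2.63562948e-01, -4.89401058e-02,  1.25941403e+00,
        4.74916838e-06,  1.41552445e+00]), 'qd': array([-1.02638705e-03, -2.09938531e-04, -5.51992410e-05, -7.74743859e-04,
       -9.50637735e-04,  7.33947438e-04]), 'joint_torque': array([ 6.50650854e-04, -6.37611508e+01,  3.84565616e+01,  1.32267925e-02,
       -5.12413135e-05, -1.88502867e-05]), 'ee_pos': array([ 0.175427  , -0.49452706,  0.23080319]), 'orientation': array([-3.09499271e+00, -5.32526242e-01,  1.91521165e-05]), 'contact_force': array([-0.72822455,  0.44794664,  0.47498075]), 'wrist_torque': array([ 0.07677247, -0.02467998, -0.00802981]), 'finger_force': 0.0, 'gripper_width': 0.08558198578386948}
[[554.56552581   0.         317.29876318]
 [  0.         554.56552581 245.67305102]
 [  0.           0.           1.        ]] [[-0.01917126 -0.9902514   0.13796607  0.42016158]
 [-0.99972609  0.02083888  0.01065272  0.0077412 ]
 [-0.01342393 -0.13772405 -0.99037967  0.96093685]
 [ 0.          0.          0.          1.        ]]
[[591.44962962   0.         329.73210492]
 [  0.         591.44962962 241.27567645]
 [  0.           0.           1.        ]] [[-0.83062925  0.47967244 -0.28278864  0.83715284]
 [ 0.55662255  0.70155331 -0.44496549  0.50321235]
 [-0.01504638 -0.52700788 -0.84972719  1.0316143 ]
 [ 0.          0.          0.          1.        ]]
```

View pics/top0.png

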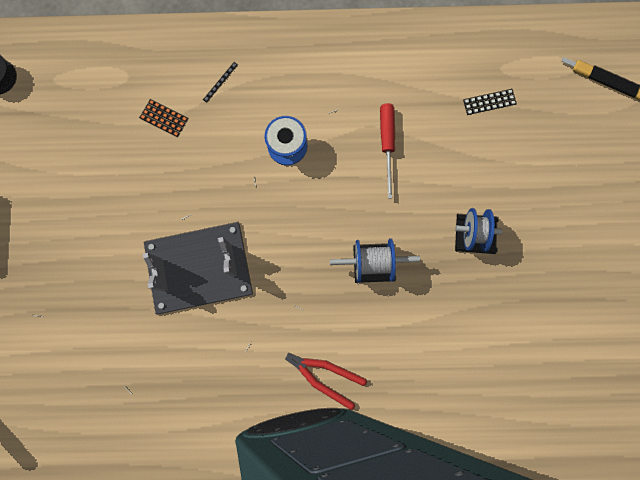

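View pics/scene0.png

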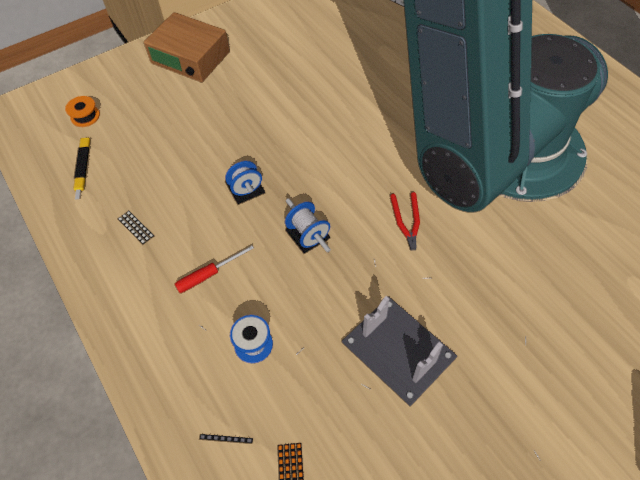

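The top view shows the long reel with axle ends near (331,262) and (420,259). The stand plate's corners are near (144,241), (240,222), (254,294) and (158,314), and the short reel is at (478,230). I'll convert these to positions and cross-check them against the scene view.

```bash
cat > h.py <<'E'
import numpy as np,pickle
from scipy.spatial.transform import Rotation as R
def ray(d,uv,z):
    K,T=d["camera_matrix"],d["pose"]
    v=T[:3,:3]@np.linalg.solve(K,[uv[0],uv[1],1]);c=T[:3,3]
    return c+v*(z-c[2])/v[2]
def proj(d,P):
    T=d["pose"];p=(np.atleast_2d(P)-T[:3,3])@T[:3,:3]@d["camera_matrix"].T
    return p[:,:2]/p[:,2:]
def toolshift(s,P,yaw_dir):
    """shift in tool axes to P; turn about tool z so tool y is parallel to world xy direction yaw_dir"""
    M=R.from_rotvec(s["orientation"]).as_matrix();d=M.T@(np.array(P)-s["ee_pos"])
    w=M.T@np.array([*yaw_dir,0]);a=np.arctan2(-w[0],w[1]);a=(a+np.pi/2)%np.pi-np.pi/2
    return d.round(4),a.round(4)
E
python3 - <<'E'
from h import *
import cv2
t=pickle.load(open("top.pkl","rb"));s=pickle.load(open("scene.pkl","rb"))
for n,d,a,b in(("top",t,(331,262),(420,259)),("scene",s,(288,198),(327,249))):
    A,B=ray(d,a,.04),ray(d,b,.04);print(n,"reel",A,B,(A+B)/2,np.linalg.norm(A-B))
for n,d,c in(("top",t,[(144,241),(240,222),(254,294),(158,314)]),("scene",s,[(342,341),(391,298),(456,355),(410,403)])):
    C=np.array([ray(d,p,.008) for p in c]);m=C.mean(0)
    print(n,"stand",m,[np.linalg.norm(C[i]-C[i-1]).round(4) for i in range(4)],C[:,:2].tolist())
a=cv2.resize(t["image"][210:330,130:270],None,fx=4,fy=4,interpolation=cv2.INTER_CUBIC)
b=cv2.resize(s["image"][285:412,335:465],None,fx=3.0,fy=3.0,interpolation=cv2.INTER_CUBIC)[:480,:240*1]
cv2.imwrite("pics/crop.png",a[:,:,::-1])
E
```

```text
top reel [ 0.52045941 -0.00469506  0.04      ] [ 0.52242548 -0.15310595  0.04      ] [ 0.52144245 -0.07890051  0.04      ] 0.14842391408018735
scene reel [ 0.51978274 -0.15235813  0.04      ] [ 0.52146371 -0.00429245  0.04      ] [ 0.52062322 -0.07832529  0.04      ] 0.1480752282456353
top stand [0.51925882 0.22342876 0.008     ] [np.float64(0.1298), np.float64(0.1704), np.float64(0.1284), np.float64(0.1676)] [[0.567501680048042, 0.32010930051468356], [0.5975442051113272, 0.15234658733659587], [0.4714432352238691, 0.12826028164616543], [0.4405461747231138, 0.29299885112930074]]
scene stand [0.51923368 0.22959314 0.008     ] [np.float64(0.1643), np.float64(0.129), np.float64(0.1606), np.float64(0.125)] [[0.5982399188936234, 0.1596471870596446], [0.4707285683806877, 0.1399749133681451], [0.4425336538623478, 0.29807856869246535], [0.5654325605189156, 0.32067187170199957]]
```

View pics/crop.png

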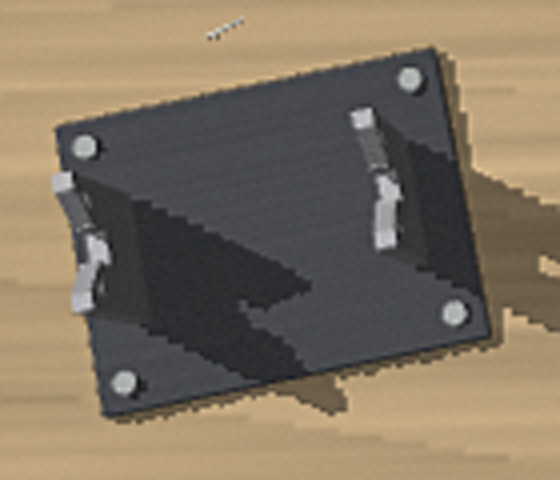

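The crop shows bolts at (85,147), (410,79), (455,313) and (125,382). The cheek-top lands are at (64,182) and (82,302) on the left, and (362,118) and (386,238) on the right.

```bash
python3 - <<'E'
from h import *
from bench import bot
t=pickle.load(open("top.pkl","rb"))
px=lambda p:((p[0]+.5)/4-.5+130,(p[1]+.5)/4-.5+210)
f=lambda L,z:np.array([ray(t,px(p),z) for p in L])
B=f([(85,147),(410,79),(455,313),(125,382)],.010)
C=f([(64,182),(82,302),(362,118),(386,238)],.089)
P=f([(57,128),(433,48),(490,340),(105,415)],.008)
print(B.mean(0),C.mean(0),P.mean(0))
ang=lambda v:np.degrees(np.arctan2(-v[0],v[1]))
print(ang(B[0]+B[3]-B[1]-B[2]),ang(C[0]+C[1]-C[2]-C[3]),ang(P[0]+P[3]-P[1]-P[2]))
v=C[0]+C[1]-C[2]-C[3];print(np.linalg.norm(v)/2, [np.linalg.norm(C[i]-C[i+1]) for i in(0,2)])
s=bot.sense();print(toolshift(s,[.521,-.0786,.13],[1,.012]))
E
```

```text
[0.51989828 0.22675379 0.01      ] [0.51978968 0.22659999 0.089     ] [0.51920291 0.22613317 0.008     ]
10.728191031554811 10.933293700690166 10.43104295811265
0.12158100473731988 [np.float64(0.048583801013717946), np.float64(0.04918312110303737)]
(array([ 0.4647, -0.2764,  0.1012]), np.float64(-1.242))
```

The rows are not in the units I measure in: shifts go in units of 5 mm. I convert before sending: 0.465 m is 93, -0.276 m is -55.2.

Call:
advance(
  segments=[93, -55.2, 20.2, 0, 0, -1.242, 93, -55.2, 20.2, 0, 0, -1.242, 93, -55.2, 20.2, 0, 0, -1.242, 93, -55.2, 20.2, 0, 0, -1.242, 93, -55.2, 20.2, 0, 0, -1.242, 93, -55.2, 20.2, 0, 0, -1.242, 93, -55.2, 20.2, 0, 0, -1.242, 93, -55.2, 20.2, 0, 0, -1.242, 93, -55.2, 20.2, 0, 0, -1.242, 93, -55.2, 20.2, 0, 0, -1.242, 93, -55.2, 20.2, 0, 0, -1.242, 93, -55.2, 20.2, 0, 0, -1.242, 93, -55.2, 20.2, 0, 0, -1.242, 93, -55.2, 20.2, 0, 0, -1.242, 93, -55.2, 20.2, 0, 0, -1.242],
  finger_gap=0.085,
)

```text
clock: 1.6
ee_pos: [0.521, -0.0803, 0.1306]
orientation: [2.21, 2.233, -0.0]
contact_force: [0.1, -0.7, 0.1]
gripper_width: 0.0851
finger_force: 0.0
```

```bash
python3 - <<'E'
from h import *
from bench import bot
import cv2
s=bot.sense();print(s["ee_pos"],s["qpos"],toolshift(s,[.521,-.0786,.13],[1,0]))
d=bot.get_image("wrist");im=d["image"].copy()
pickle.dump(d,open("wrist.pkl","wb"))
for p in proj(d,[[.521,-.0036,.04],[.521,-.0786,.04],[.521,-.1536,.04]]):cv2.circle(im,tuple(int(x) for x in p),3,(255,0,0),1);print(p)
cv2.imwrite("pics/w1.png",im[:,:,::-1])
E
```

```text
[ 0.52099213 -0.0802612   0.13056143] [-3.07426645e-01  3.18334752e-01 -2.50794901e-01  1.00141762e+00
 -1.48367433e-04  1.25302007e+00] (array([0.0017, 0.    , 0.0006]), np.float64(0.0103))
[317.3380494  100.47899847]
[315.8166805  238.64160353]
[314.54146868 354.44953618]
```

View pics/w1.png

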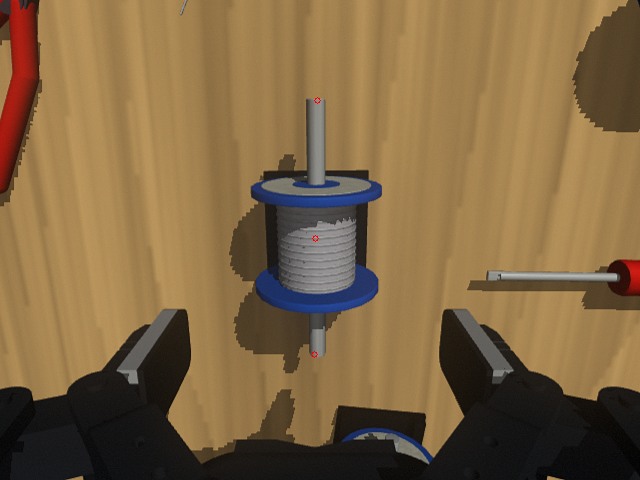

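The wrist image shows the axle tips near (316,100) and (318,354), within 3 px of my prediction. The gripper is centred and square to the axle, so I'll descend and grip.

In the tool's units: 0.111 m is 22.2, 0.105 m is 21.

Call:
advance(
  segments=[0.4, 0, 6, 0, 0, 0, 0.4, 0, 12, 0, 0, 0, 0.4, 0, 18, 0, 0, 0, 0.4, 0, 21, 0, 0, 0, 0.4, 0, 22.2, 0, 0, 0, 0.4, 0, 22.2, 0, 0, 0],
)

```text
clock: 2.25
ee_pos: [0.5211, -0.0778, 0.0192]
orientation: [-2.209, -2.233, 0.001]
contact_force: [1.0, 0.3, -0.0]
gripper_width: 0.0852
finger_force: 0.0
```

Call:
advance(
  segments=[0, 0, 0, 0, 0, 0, 0, 0, 0, 0, 0, 0, 0, 0, 0, 0, 0, 0, 0, 0, 0, 0, 0, 0, 0, 0, 0, 0, 0, 0, 0, 0, 0, 0, 0, 0, 0, 0, 0, 0, 0, 0, 0, 0, 0, 0, 0, 0],
  finger_gap=0.03,
)

```text
clock: 3.05
ee_pos: [0.5219, -0.0775, 0.0202]
orientation: [2.207, 2.234, 0.001]
contact_force: [-1.4, -0.7, 9.8]
gripper_width: 0.0424
finger_force: 59.3
```

```bash
python3 - <<'E'
from h import *
from bench import bot
import cv2
d=bot.get_image("wrist");cv2.imwrite("pics/w2.png",d["image"][:,:,::-1])
E
```

```text
(no output)
```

View pics/w2.png

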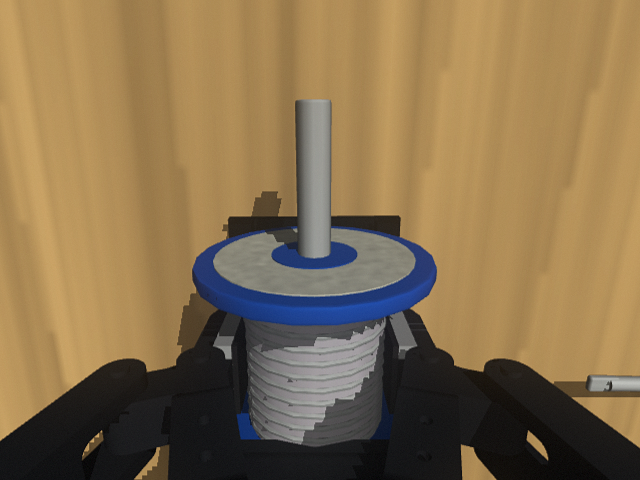

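The core is between the pads, but the opening of 42.4 mm (core is 45 mm) and the 9.8 N upward force mean I'm gripping above the centre. I'll re-grip about 6 mm lower.

Call:
advance(
  segments=[0, 0, 0, 0, 0, 0, 0, 0, 0, 0, 0, 0, 0, 0, 0, 0, 0, 0],
  finger_gap=0.06,
)

```text
clock: 3.4
ee_pos: [0.5215, -0.0772, 0.0194]
orientation: [2.208, 2.235, 0.0]
contact_force: [0.6, 0.1, -0.3]
gripper_width: 0.06
finger_force: 0.0
```

Call:
advance(
  segments=[0, 0, 0.6, 0, 0, 0, 0, 0, 1.2, 0, 0, 0, 0, 0, 1.2, 0, 0, 0],
)

```text
clock: 3.7
ee_pos: [0.5211, -0.0772, 0.0127]
orientation: [-2.208, -2.234, 0.001]
contact_force: [-0.6, 0.2, 0.5]
gripper_width: 0.06
finger_force: 0.0
```

Call:
advance(
  segments=[0, 0, 0, 0, 0, 0, 0, 0, 0, 0, 0, 0, 0, 0, 0, 0, 0, 0, 0, 0, 0, 0, 0, 0, 0, 0, 0, 0, 0, 0, 0, 0, 0, 0, 0, 0],
  finger_gap=0.03,
)

```text
clock: 4.3
ee_pos: [0.5216, -0.0773, 0.0134]
orientation: [2.208, 2.235, 0.0]
contact_force: [0.7, 0.3, 4.0]
gripper_width: 0.0427
finger_force: 60.4
```

In the tool's units: -0.12 m is -24, -0.09 m is -18.

Call:
advance(
  segments=[0, 0, -2, 0, 0, 0, 0, 0, -6, 0, 0, 0, 0, 0, -12, 0, 0, 0, 0, 0, -18, 0, 0, 0, 0, 0, -24, 0, 0, 0, 0, 0, -24, 0, 0, 0, 0, 0, -24, 0, 0, 0],
)

```text
clock: 5.0
ee_pos: [0.5213, -0.0773, 0.1331]
orientation: [2.208, 2.235, -0.0]
contact_force: [-0.2, -0.1, -5.6]
gripper_width: 0.0427
finger_force: 62.3
```

```bash
python3 - <<'E'
from h import *
from bench import bot
import cv2
d=bot.get_image("wrist");cv2.imwrite("pics/w3.png",d["image"][:,:,::-1])
s=bot.sense();print(s["ee_pos"],s["finger_force"],s["qpos"],s["wrist_torque"],toolshift(s,[.5197,.2265,.134],[.983,.186]))
E
```

```text
[ 0.52080515 -0.07708812  0.13234084] 62.30035901069641 [-3.01767479e-01  3.17108702e-01 -2.47431605e-01  1.00767517e+00
 -5.99341725e-05  1.25706237e+00] [-0.01723415  0.0293454   0.0601886 ] (array([ 0.3036,  0.0025, -0.0015]), np.float64(-0.175))
```

View pics/w3.png

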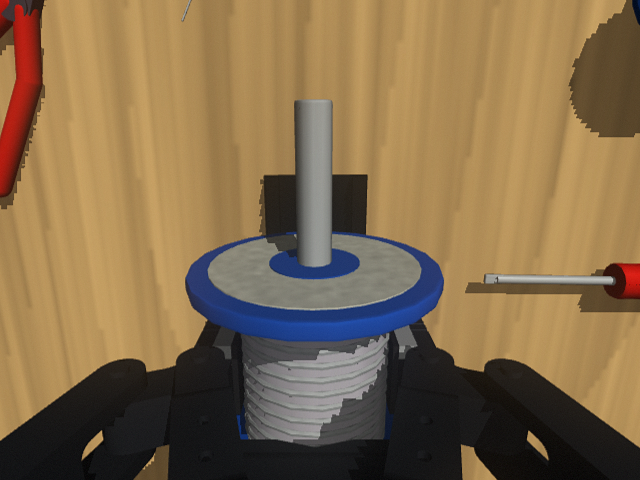

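The reel is held level, with the axle tip at (315,100). I'll carry it over the stand at axle height of about 0.159 m.

Call:
advance(
  segments=[6, 0, 0, 0, 0, -0.02, 14, 0, 0, 0, 0, -0.05, 23, 0.2, 0, 0, 0, -0.08, 32, 0.4, 0, 0, 0, -0.11, 41, 0.4, 0, 0, 0, -0.14, 50, 0.5, 0, 0, 0, -0.16, 57, 0.5, 0, 0, 0, -0.175, 61, 0.5, 0, 0, 0, -0.175, 61, 0.5, 0, 0, 0, -0.175, 61, 0.5, 0, 0, 0, -0.175, 61, 0.5, 0, 0, 0, -0.175],
)

```text
clock: 6.15
ee_pos: [0.5199, 0.2269, 0.1325]
orientation: [-2.005, -2.418, 0.002]
contact_force: [0.5, -0.4, -4.2]
gripper_width: 0.0425
finger_force: 62.1
```

```bash
python3 - <<'E'
from h import *
from bench import bot
import cv2
s=bot.sense();print(s["ee_pos"],s["finger_force"],s["contact_force"],s["wrist_torque"],toolshift(s,[.5197,.2277,.132],[.983,.186]))
O=[]
for n in("top","scene"):
    d=bot.get_image(n);pickle.dump(d,open(n+"2.pkl","wb"))
    u,v=proj(d,[.5197,.2265,.1])[0].astype(int);u=max(u,80);print(n,u,v)
    O.append(cv2.resize(d["image"][v-90:v+90,u-65:u+65],None,fx=3,fy=3,interpolation=cv2.INTER_CUBIC))
    print((u-65,v-90))
w=bot.get_image("wrist");cv2.imwrite("pics/w4.png",w["image"][:,:,::-1]);pickle.dump(w,open("w4.pkl","wb"))
cv2.imwrite("pics/over.png",np.hstack(O)[:,:,::-1])
E
```

```text
[0.51988896 0.22686358 0.13246069] 62.0885968208313 [ 0.50570862 -0.38878064 -4.16052032] [-0.00306555 -0.0431403   0.01086115] (array([ 0.0009, -0.    ,  0.0005]), np.float64(-0.0007))
top 183 261
(np.int64(118), np.int64(171))
scene 402 326
(np.int64(337), np.int64(236))
```

View pics/w4.png

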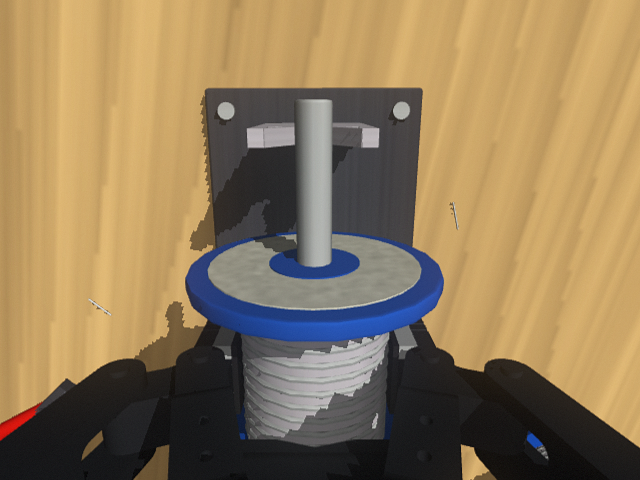

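View pics/over.png

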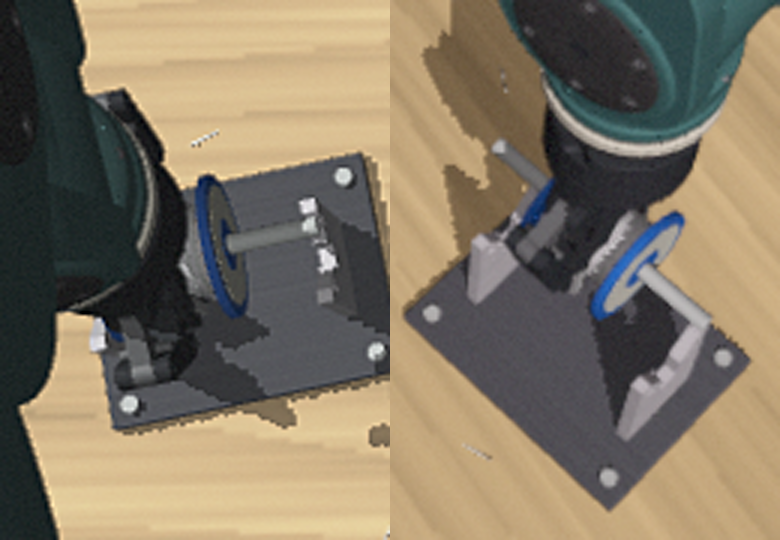

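The wrist view shows the axle tip at (314,100), the far cheek spanning columns 247–379 and the bolts at (226,111) and (401,111). That is centred and square to within about 1 mm. I'll put numbers on it.

```bash
python3 - <<'E'
from h import *
w=pickle.load(open("w4.pkl","rb"));u=np.array([-.185,.983]);u/=np.linalg.norm(u);n=np.array([u[1],-u[0]])
c=np.array([.5197,.2265])
for nm,p,z in[("bolts",(313.5,111),.011),("cheek top outer edge",(313,126),.089),("plate edge",(313.5,88),.008),("axle tip top",(314,99),.16),("axle root",(314.5,263),.16)]:
    P=ray(w,p,z)[:2]-c;print(nm,"along",P@u,"across",P@n)
E
```

```text
bolts along 0.07159006067377889 across -0.0008225122356701631
cheek top outer edge along 0.06587695191245971 across -0.0008137947393496887
plate edge along 0.08462320578680868 across -0.0008101637817895229
axle tip top along 0.07525998082802002 across -0.000249746830581616
axle root along 0.030356344037540693 across -0.00016388102178882362
```

In the tool's units: -0.0005 m is -0.1, 0.096 m is 19.2.

Call:
advance(
  segments=[0.2, -0.1, 4, 0, 0, 0, 0.2, -0.1, 9, 0, 0, 0, 0.2, -0.1, 13, 0, 0, 0, 0.2, -0.1, 15, 0, 0, 0, 0.2, -0.1, 16, 0, 0, 0, 0.2, -0.1, 16.8, 0, 0, 0, 0.2, -0.1, 17.6, 0, 0, 0, 0.2, -0.1, 18.2, 0, 0, 0, 0.2, -0.1, 18.8, 0, 0, 0, 0.2, -0.1, 19.2, 0, 0, 0, 0.2, -0.1, 19.2, 0, 0, 0],
)

```text
clock: 7.4
ee_pos: [0.5195, 0.2286, 0.0371]
orientation: [-2.004, -2.419, 0.0]
contact_force: [-0.6, 0.4, -5.3]
gripper_width: 0.0431
finger_force: 62.1
```

In the tool's units: 0.003 m is 0.6, 0.002 m is 0.4.

Call:
advance(
  segments=[0, 0, 0.2, 0, 0, 0, 0, 0, 0.4, 0, 0, 0, 0, 0, 0.6, 0, 0, 0, 0, 0, 0.6, 0, 0, 0],
)

```text
clock: 7.8
ee_pos: [0.5196, 0.2286, 0.0342]
orientation: [-2.004, -2.419, 0.0]
contact_force: [0.3, 1.0, -4.0]
gripper_width: 0.043
finger_force: 62.1
```

Call:
advance(
  segments=[0, 0, 0.2, 0, 0, 0, 0, 0, 0.3, 0, 0, 0, 0, 0, 0.3, 0, 0, 0],
)

```text
clock: 8.1
ee_pos: [0.5198, 0.2287, 0.0333]
orientation: [2.004, 2.419, 0.001]
contact_force: [-2.4, -0.9, 5.8]
gripper_width: 0.0427
finger_force: 63.1
```

Contact is at TCP z 0.0333, matching the predicted 0.0334. I'll press slightly so both ends are home, then check.

In the tool's units: 0.001 m is 0.2.

Call:
advance(
  segments=[0, 0, 0.2, 0, 0, 0, 0, 0, 0.2, 0, 0, 0, 0, 0, 0.2, 0, 0, 0],
)

```text
clock: 8.4
ee_pos: [0.5198, 0.2287, 0.0331]
orientation: [2.004, 2.419, 0.002]
contact_force: [-6.8, -2.2, 17.4]
gripper_width: 0.0427
finger_force: 64.4
```

```bash
python3 - <<'E'
from h import *
from bench import bot
import cv2
s=bot.sense();print(s["wrist_torque"],s["contact_force"])
d=bot.get_image("scene");w=bot.get_image("wrist")
a=cv2.resize(d["image"][270:410,337:467],None,fx=3,fy=3,interpolation=cv2.INTER_CUBIC)
b=cv2.resize(w["image"][60:340,180:440],None,fx=1.5,fy=1.5)
cv2.imwrite("pics/seat.png",np.hstack([a,b])[:,:,::-1])
E
```

```text
[-0.38098819  1.23524087  0.05465133] [-6.7664752  -2.16350277 17.39802279]
```

View pics/seat.png

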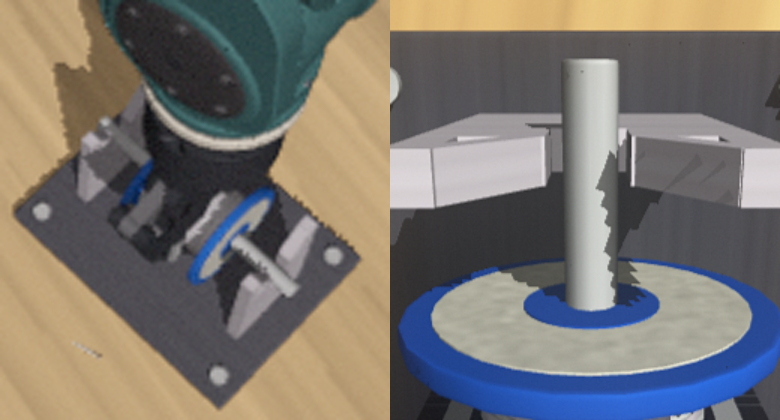

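Both axle ends are down inside the slots: the left end is at about (120,135) and the right end at about (275,270). The moment about the closing axis is near zero, so the load is shared evenly. I'll relieve the side push, then release.

Call:
advance(
  segments=[0, -0.1, -0.2, 0, 0, 0, 0, -0.2, -0.2, 0, 0, 0, 0, -0.2, -0.2, 0, 0, 0],
)

```text
clock: 8.8
ee_pos: [0.5195, 0.2286, 0.0333]
orientation: [2.004, 2.418, 0.002]
contact_force: [2.4, 0.9, 5.5]
gripper_width: 0.0425
finger_force: 62.7
```

Call:
advance(
  segments=[0, 0, 0, 0, 0, 0, 0, 0, 0, 0, 0, 0, 0, 0, 0, 0, 0, 0, 0, 0, 0, 0, 0, 0, 0, 0, 0, 0, 0, 0, 0, 0, 0, 0, 0, 0],
  finger_gap=0.085,
)

```text
clock: 9.4
ee_pos: [0.5186, 0.2284, 0.0327]
orientation: [-2.004, -2.419, 0.0]
contact_force: [-0.3, 0.0, 0.4]
gripper_width: 0.0852
finger_force: 0.0
```

In the tool's units: -0.16 m is -32, -0.13 m is -26.

Call:
advance(
  segments=[0, 0, -4, 0, 0, 0, 0, 0, -10, 0, 0, 0, 0, 0, -18, 0, 0, 0, 0, 0, -26, 0, 0, 0, 0, 0, -32, 0, 0, 0, 0, 0, -32, 0, 0, 0],
)

```text
clock: 10.0
ee_pos: [0.5202, 0.2289, 0.1967]
orientation: [2.002, 2.417, 0.008]
contact_force: [-0.2, 0.5, -0.7]
gripper_width: 0.0853
finger_force: 0.0
```

```bash
python3 - <<'E'
from h import *
from bench import bot
import cv2
w=bot.get_image("wrist");im=w["image"].copy();u=np.array([-.185,.983]);u/=np.linalg.norm(u);c=np.array([.5197,.2265])
for a in(-.075,.075):
    p=proj(w,[*(c+a*u),.06])[0];print(p);cv2.circle(im,tuple(p.astype(int)),4,(255,0,0),1)
d=bot.get_image("scene");a=cv2.resize(d["image"][280:410,337:467],(480,480),interpolation=cv2.INTER_CUBIC)
cv2.imwrite("pics/end.png",cv2.resize(np.hstack([im[:,160:480],a]),(800,480))[:,:,::-1])
E
```

```text
[313.10127293 324.56907725]
[312.95321579 108.80271501]
```

View pics/end.png

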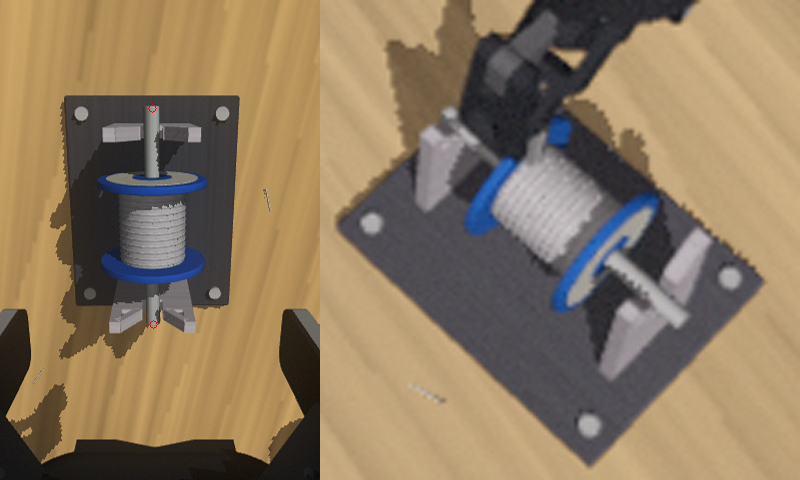

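The reel is level in the stand. Both axle tips, at (152,107) and (153,325), match the predicted home positions, and the gripper is clear. I'll hand the job in.

```bash
python3 -c "
from bench import bot
print(bot.finish_job())"
```

```text
the job is handed in; nothing more can be done
None
```

The long-axle reel is lowered, seated at the bottom of both stand slots and released, the short-axle reel was never touched, and the job was handed in at about 10 s of the 38 s limit; the hand-in returned no verdict.

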